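Restock the round-bottle row of a reagent shelf, oldest in front

ROBOT

A 6-joint arm with a two-finger parallel gripper is mounted at the origin on the work surface. World frame = base frame: x ahead of the robot, y to its left, z up, the work surface at z = 0. Lengths are in m, angles in rad, forces in N, time in s.
With the tool pointing down it reaches from about 0.35 to 0.925 m from the base axis. Payload 6.4 kg.
Tool frame: the origin (TCP) lies at the very end of the fingers, on their centre line; the grasp point (between the pads) lies 19 mm behind it; x points along the fingers, z is the direction in which the jaws open and shut, and the axes are right-handed (so a half turn about x gives the same grasp; the last joint's range is limited). The gripper opens to 85 mm and grips with 20 to 120 N. Pads are 22 mm wide; open, the fingers measure 114 mm over their backs; the gripper's body (76 mm by 85 mm) begins 54 mm behind the grasp point. The pads swing forward as they close: fully open they stand 13 mm farther back than shut.
Start: joints at [-1.392, 0.245, 1.558, -0, 1.339, -0.174], TCP at [0.225, -0.61, 0.231] pointing down, gripper open.
Joint ranges: [-3.13, 3.13], [-1.02, 2.26], [0.13, 2.54], [-0.95, 4.09], [0.21, 2.88], [-2.74, 2.74]. Speed limits (rad/s): [2.57, 2.57, 3.14, 3.14, 3.14, 3.14].

INTERFACE

Orientations are given as a rotation vector (axis times angle).
In Python, from cell import get_obs, grab_frame, finish_job, find_in gives the robot as it stands. The module is installed in compiled form; this text tells all that it offers.
- The arm moves only by the tool send_rows, never from a script. Its argument "series" is a list of rows, each a list of 3 entries, a list of its own where there are three numbers: the opening, from -1 (shut) to 1 (fully open), then the shift along the tool's x, y, z in mm, then the turn, a rotation vector about the tool's x, y, z in units of 5 degrees (1.0 is 5 degrees). A call has 1 to 12 rows; each row is the pose to reach, as a shift and turn from the pose commanded when the call began, along the tool's axes at that moment; what a row does not reach only later rows make up. A row lasts 1/8 s, in which the tool goes at most 62.5 mm and 10.7 degrees, less where a joint would pass 70% of its speed; a pose out of reach is approached as far as the arm can. A call with a gripper value outside its range is refused whole. The fingers move at their own pace and stop on an object; the grip force is fixed at half the most. Time passes only in rows, so rows that repeat a pose let the fingers close. It gives the time, the measured TCP pose, the force and the opening at its end, in the units of the state.
- get_obs(): the state, without advancing time (a new reading comes with each control period).
- grab_frame(name): name is "side" or "top"; returns a dict with "image" (420x560x3 uint8, red, green, blue), "mtx" (3x3 intrinsics, pixels), "dist_coeffs" ([k1, k2, p1, p2, k3] as OpenCV has them; the pictures are not rectified), "eye" and "rotation" of the camera in the world. Camera axes: x right, y up, looking along -z (the intrinsics and any distortion apply to the point x, -y, -z); pixel columns grow to the right and rows downward; lengths in m; the calibration is good to about 2 mm. A picture is of the moment at which its call begins. There is no depth.
- finish_job(): hands the job in, once; it reports no verdict.
Trained networks look in a picture, given as the dict that the camera call returned (one of the last four; its "shot" number tells which), for a name from the list of things; names that differ only in an ending like _2 or _b are one class to them, and where a whole thing is asked for, a point or a joint stands for the part that bears it (a point fixed in the world has none). Each returns a list of dicts, best first, with "conf" (0 to 1); they miss things now and then, are a little off and sometimes report something else, mostly with a low value. They report only what shows in the picture. A call takes as long as a camera call. They do not tell look-alikes from the thing itself.
- find_in(name, picture): "xyz" ([x, y, z] in m, in world coordinates, good to about 4 mm: the middle of the surface that is visible of it).
The state is a dict: "time_s": time; "joints": joint angles; "dq": joint speeds; "effort": joint torques, N m; "eef_pos": TCP position; "tcp_rot": TCP orientation; "ft_force": force on the tool from outside, world axes, zero at the start; "ft_torque": the same for the moment, N m; "opening": finger opening in m.
Only numpy, scipy, OpenCV 4.12 (cv2) and the standard library are available. Lean on these libraries where they do the work, as an engineer would, in place of code of your own. Each camera call takes 0.05 s, during which the arm holds its last target. There are 200 camera calls.

TASK

Restock the row of round reagent bottles on the low two-row shelf, so that the older one is used first: bring the round bottle that is already on the shelf forward in its own row until it stands at the front lip (a gap of up to 20 mm is fine), on the side with the sloping label holders, and take the round bottle from the bench and stand it in the same row right behind it, with no more than 25 mm between them. Keep the bottles upright, set them down rather than dropping them, and leave the square bottles, the tip box and the tube rack where they are.

Things in the scene. Friction and masses are not known exactly. Their poses are not given: they have to be found in the camera images.
- shelf: Low open shelf fixed on the bench: blue board 212 mm deep (x), 206 wide (y), 20 thick, carrying two rows that run along x. Origin: centre of its underside, on the bench; x points from its front (near the robot, with sloping blank label holders) to its back, y left, z up. Place and yaw vary. One row holds the round bottle, the other a square one, either way round.
- shelf_floor (a point): Centre of the board's top, the floor the bottles stand on, 20 mm above the shelf's origin, same axes. Row centre lines at y = +60 and -60 mm; each row is 70 mm wide between side rails and 200 mm long, from the front lip (inner face at x = -100) to the back stop (inner face at x = +100). Rails, lip and stop are 12 mm high above the board, 6 mm thick; open above.
- old_round_mid (a point): The older stock: Round bottle, body 54 mm in diameter up to 64 mm, cap 44 mm in diameter from 71 to 90 mm; 90 mm tall, 90 to 210 g. White plastic, grey cap, blank paper label. The point is on its axis, half-way up (45 mm above its underside); z along the axis, up when standing. It starts standing in one of the shelf's rows, in its middle or rear part.
- new_round_mid (a point): The new stock: same make as the older one. Round bottle, body 54 mm in diameter up to 64 mm, cap 44 mm in diameter from 71 to 90 mm; 90 mm tall, 90 to 210 g. White plastic, grey cap, blank paper label. The point is on its axis, half-way up (45 mm above its underside); z along the axis, up when standing. It starts standing on the bench to the left or to the right of the shelf.
- square_stock_mid (a point): Bystander in the shelf's other row: Square bottle, body 50 x 50 mm and 66 mm high, then a round cap 40 mm in diameter up to 90 mm. White plastic, grey cap, blank paper label. The point is on its axis, half-way up (45 mm above its underside); z along the axis, up when standing. 
- square_spare_mid (a point): Bystander on the bench at the other side of the shelf from the new round bottle: Square bottle, body 50 x 50 mm and 66 mm high, then a round cap 40 mm in diameter up to 90 mm. White plastic, grey cap, blank paper label. The point is on its axis, half-way up (45 mm above its underside); z along the axis, up when standing. 
- tip_box_mid (a point): Bystander: grey pipette tip box 85 x 120 mm and 54 mm high over its tips, loose on the bench at the far right; the point is at the box's centre, 22.5 mm up.
- tube_rack_mid (a point): Bystander: white block 70 x 160 x 50 mm with capped glass tubes standing in it, 94 mm high in all, loose on the bench at the far left; the point is at its centre, 45 mm up.
Mind the look-alikes: they are no part of the job. Leave any purple look-alike of the part that bears old_round_mid alone.

How it is judged:
At the end, for the whole second after the job is handed in: Both round bottles stand upright and at rest on the board, in the row without the square bottle, within 15 mm of its centre line: the older within 20 mm of the front lip, the new one behind it with a gap under 26 mm (axes 50 to 80 mm apart) (x of old_round_mid in the frame of shelf between -0.08 and -0.052 m and z of old_round_mid in the frame of shelf between 0.057 and 0.073 m and z of new_round_mid in the frame of shelf between 0.057 and 0.073 m and horizontal distance between old_round_mid and new_round_mid between 0.05 and 0.08 m and x of new_round_mid in the frame of shelf above -0.05 m and ((y of old_round_mid in the frame of shelf between 0.045 and 0.075 m and y of new_round_mid in the frame of shelf between 0.045 and 0.075 m and y of square_stock_mid in the frame of shelf below -0.04 m) or (y of old_round_mid in the frame of shelf between -0.075 and -0.045 m and y of new_round_mid in the frame of shelf between -0.075 and -0.045 m and y of square_stock_mid in the frame of shelf above 0.04 m)) and angle between each of old_round_mid, new_round_mid's own z axis and vertical below 0.1 rad and linear speed of each of old_round, new_round below 0.02 m/s); the robot touches nothing.
It fails at once if a bystander (a square bottle, the tip box or the tube rack) is moved more than 20 mm (distance of any of square_stock_mid, square_spare_mid, tip_box_mid, tube_rack_mid from where it was at the start of the episode above 0.02 m).
It fails at once if a round bottle is tipped more than 0.6 rad (angle between any of old_round_mid, new_round_mid's own z axis and vertical above 0.6 rad).
It fails at once if a round bottle is dropped: it is out of the fingers with its underside more than 40 mm above the shelf's board ((z of old_round_mid in the frame of shelf above 0.105 m and contact force between the fingers and old_round below 0.05 N) or (z of new_round_mid in the frame of shelf above 0.105 m and contact force between the fingers and new_round below 0.05 N)).
It also fails if it takes over 54 s, if anything falls off the work surface, if the arm or the gripper's body presses on something with over 40 N, if the wrist force passes 120 N, or if a joint passes its speed limit or range.

## Working session

There is one attempt and no reset: what is moved stays moved. The work goes in short steps, Python scripts to look and compute and a tool call to move; the robot and the scene stay as the last step left them, time stands still between calls to the robot, and variables do not carry over. Pictures are saved under pics/ and viewed, about 8 in all and at most 12, crops included, and the job is handed in when it is done.

Besides the shell and the picture viewer there is one more tool, called after "Call:" as name([rows], argument=value, ...), one row to a line, values as JSON. send_rows: Moves the arm, as the interface text tells. Its arguments: {"type":"object","properties":{"series":{"type":"array","items":{"type":"array"}}},"required":["series"]}

```bash
mkdir -p pics
cat > h.py <<'E'
import numpy as np, cv2
from scipy.spatial.transform import Rotation as R
from cell import *
def proj(f,P):
    P=np.atleast_2d(P).astype(float); Rm=np.array(f["rotation"]); Rm=Rm if Rm.shape==(3,3) else R.from_rotvec(Rm).as_matrix()
    c=(P-np.array(f["eye"]))@Rm; c=c*[1,-1,-1]
    return cv2.projectPoints(c,np.zeros(3),np.zeros(3),np.array(f["mtx"]),np.array(f["dist_coeffs"]))[0][:,0]
def ray(f,uv,z):
    Rm=np.array(f["rotation"]); Rm=Rm if Rm.shape==(3,3) else R.from_rotvec(Rm).as_matrix()
    n=cv2.undistortPoints(np.array(uv,float).reshape(-1,1,2),np.array(f["mtx"]),np.array(f["dist_coeffs"]))[:,0]
    d=np.c_[n[:,0],-n[:,1],-np.ones(len(n))]@Rm.T; e=np.array(f["eye"])
    return e+d*((z-e[2])/d[:,2])[:,None]
def save(f,name): cv2.imwrite(f"pics/{name}.png",f["image"][:,:,::-1])
E
python3 - <<'E'
from h import *
o=get_obs(); print({k:np.round(v,3) for k,v in o.items()})
for n in ("top","side"):
    f=grab_frame(n); save(f,n+"0"); print(n,np.round(f["eye"],3),np.round(f["rotation"],3).tolist(),f["dist_coeffs"])
    for t in ["shelf","old_round_mid","new_round_mid","square_stock_mid","square_spare_mid","tip_box_mid","tube_rack_mid"]:
        for d in find_in(t,f)[:4]: print(t,np.round(d["xyz"],3),round(d["conf"],2),np.round(proj(f,d["xyz"])[0]))
E
```

```text
{'time_s': np.float64(0.0), 'joints': array([-1.392,  0.246,  1.559,  0.   ,  1.339, -0.174]), 'dq': array([-0.   ,  0.001,  0.001,  0.   ,  0.002, -0.001]), 'effort': array([ 2.0000e-03, -4.2951e+01, -3.2612e+01,  0.0000e+00,  5.0000e-03,
        0.0000e+00]), 'eef_pos': array([ 0.225, -0.609,  0.23 ]), 'tcp_rot': array([ 0.947,  1.357, -0.944]), 'ft_force': array([ 0.166,  0.6  , -0.131]), 'ft_torque': array([-0.028,  0.009,  0.009]), 'opening': np.float64(0.085)}
top [0.384 0.022 0.994] [0.128, -0.143, -1.584] [-0.05322182  0.          0.          0.          0.        ]
shelf [ 0.524 -0.054  0.021] 0.57 [311. 219.]
old_round_mid [0.594 0.007 0.104] 0.84 [287. 186.]
old_round_mid [ 0.715 -0.028  0.082] 0.69 [300. 140.]
new_round_mid [ 0.497 -0.299  0.082] 0.89 [414. 225.]
square_stock_mid [ 0.594 -0.102  0.085] 0.56 [331. 187.]
square_spare_mid [0.448 0.283 0.066] 0.69 [174. 250.]
tip_box_mid [ 0.682 -0.359  0.047] 0.98 [426. 156.]
tube_rack_mid [0.665 0.352 0.051] 0.62 [151. 166.]
side [0.111 0.529 0.885] [0.313, -0.851, -2.294] [-0.06614856  0.          0.          0.          0.        ]
shelf [0.65  0.364 0.05 ] 0.74 [136. 295.]
shelf [ 0.516 -0.035  0.017] 0.57 [302. 228.]
old_round_mid [ 0.711 -0.012  0.066] 0.75 [238. 182.]
old_round_mid [0.592 0.025 0.083] 0.66 [263. 209.]
new_round_mid [ 0.492 -0.292  0.063] 0.63 [370. 166.]
square_stock_mid [ 0.514 -0.032  0.017] 0.62 [302. 229.]
square_spare_mid [0.439 0.305 0.064] 0.63 [224. 335.]
tip_box_mid [ 0.68  -0.349  0.05 ] 0.84 [326. 130.]
tube_rack_mid [0.653 0.363 0.05 ] 0.88 [135. 294.]
```

View pics/top0.png

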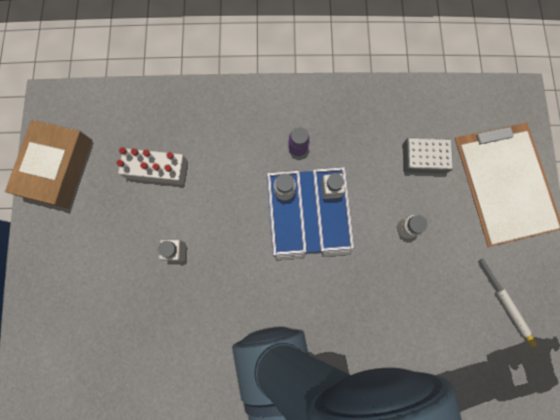

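View pics/side0.png

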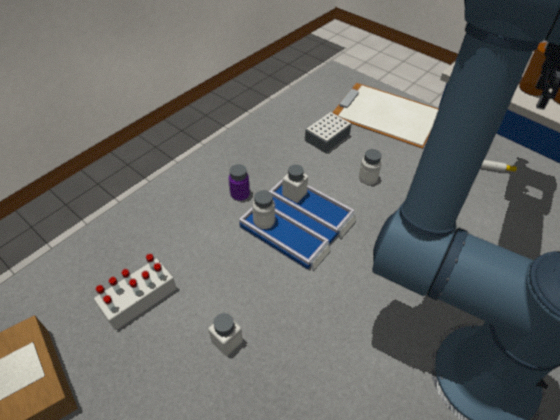

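Top: the shelf spans (270–352, 170–257). The old round bottle is at (286,186) in the left row, the square stock at (334,185), the new round at (415,226) on the right, and the purple look-alike at (299,141). The side view agrees. Next I'll measure the shelf and bottle caps from enlarged crops.

Run:
```python
from h import *
a=cv2.imread("pics/top0.png"); b=cv2.imread("pics/side0.png")
A=cv2.resize(a[160:270,260:360],None,fx=4,fy=4,interpolation=cv2.INTER_CUBIC)
B=cv2.resize(b[160:270,230:360],None,fx=3,fy=4,interpolation=cv2.INTER_CUBIC)
C=np.hstack([A,B]); print(C.shape); cv2.imwrite("pics/crop.png",C)
f=grab_frame("top"); g=grab_frame("side")
np.save("frames.npy",[{k:v for k,v in x.items()} for x in (f,g)],allow_pickle=True)
for x,n in ((f,"top"),(g,"side")):
    hsv=cv2.cvtColor(x["image"],cv2.COLOR_RGB2HSV)
    m=((hsv[...,0]>105)&(hsv[...,0]<125)&(hsv[...,1]>150)&(hsv[...,2]>60)).astype(np.uint8)
    k,l,s,c=cv2.connectedComponentsWithStats(m)
    for i in range(1,k):
        if s[i,4]>150: print(n,s[i],c[i].round(1), np.round(cv2.boxPoints(cv2.minAreaRect(np.argwhere(l==i)[:,::-1].astype(np.float32))),1).tolist())
```

```text
(440, 790, 3)
top [302 186  15  38 201] [308.1 206.8] [[301.20001220703125, 186.10000610351562], [312.6000061035156, 184.89999389648438], [316.29998779296875, 222.0], [304.8999938964844, 223.10000610351562]]
side [297 191  51  35 702] [322.6 208.1] [[296.79998779296875, 203.3000030517578], [305.6000061035156, 187.89999389648438], [347.20001220703125, 211.6999969482422], [338.3999938964844, 227.10000610351562]]
side [273 198  65  44 557] [304.8 219.6] [[268.3999938964844, 206.10000610351562], [273.5, 197.0], [337.0, 233.0], [331.8999938964844, 242.10000610351562]]
side [264 215  58  43 901] [293.7 236.6] [[263.79998779296875, 230.39999389648438], [274.6000061035156, 212.6999969482422], [321.29998779296875, 241.39999389648438], [310.5, 259.1000061035156]]
side [241 224  69  43 168] [273.9 245.4] [[239.39999389648438, 226.5], [241.1999969482422, 223.60000610351562], [309.0, 265.0], [307.20001220703125, 268.0]]
```

View pics/crop.png

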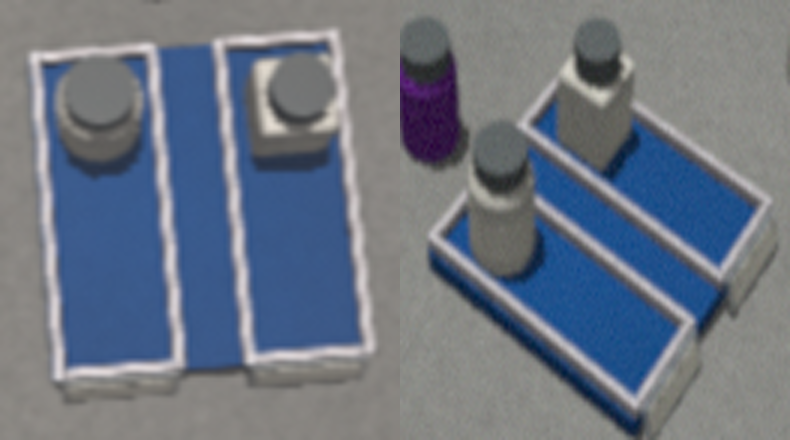

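Both crops show clear white rail tops: the old round bottle stands in the left row near the back stop, and the square bottle is in the right row near the back. I'll fit the shelf pose to the rail-top corners, including height as a check, and triangulate the caps.

```bash
cat > fit.py <<'E'
from h import *
from scipy.optimize import least_squares
f,g=np.load("frames.npy",allow_pickle=True)
T=(np.array([[32,53],[157,46],[57,375],[184,368],[215,41],[339,33],[246,360],[374,352]])+.5)/4-.5+[260,160]
X,Y=.106,.101
MT=np.array([[X,Y],[X,.019],[-X,Y],[-X,.019],[X,-.019],[X,-Y],[-X,-.019],[-X,-Y]])
S=(np.array([[430,235],[640,408],[695,320],[522,124],[774,202],[722,283]])-[400,0]+.5)/[3,4]-.5+[230,160]
MS=np.array([[X,Y],[-X,Y],[-X,.019],[X,-.019],[-X,-Y],[-X,-.019]])
def w(p,M):
    c,s=np.cos(p[2]),np.sin(p[2]); return np.c_[p[0]+c*M[:,0]-s*M[:,1],p[1]+s*M[:,0]+c*M[:,1],np.full(len(M),p[3])]
r=lambda p:np.r_[(proj(f,w(p,MT))-T).ravel(),(proj(g,w(p,MS))-S).ravel()]
for sel in ("both","top","side"):
    q={"both":r,"top":lambda p:np.r_[r(p)[:16],(p[3]-.032)*1e3],"side":lambda p:np.r_[r(p)[16:],(p[3]-.032)*1e3]}[sel]
    s=least_squares(q,[.55,-.04,.07,.03]); print(sel,s.x.round(4),"rms px",np.sqrt(np.mean(s.fun**2)).round(2))
    if sel=="both": sh=s.x; print(s.fun.reshape(-1,2).round(1).tolist())
np.save("shelf.npy",sh)
E
cat > caps.py <<'E'
from h import *
from scipy.optimize import least_squares
def capc(x,u,v):  # grey cap blob near (u,v)
    im=x["image"].astype(int); sub=im[int(v)-25:int(v)+25,int(u)-25:int(u)+25]
    return sub
E
python3 fit.py
python3 - <<'E'
from h import *
a,b=[cv2.imread(f"pics/{n}0.png") for n in("top","side")]
z=lambda i,u,v:cv2.resize(i[v-25:v+25,u-25:u+25],None,fx=8,fy=8,interpolation=cv2.INTER_CUBIC)
cv2.imwrite("pics/caps.png",cv2.resize(np.vstack([np.hstack([z(a,287,188),z(b,264,208)]),np.hstack([z(a,413,226),z(b,370,166)])]),(600,600)))
E
```

```text
both [ 0.5466 -0.0527  0.0593  0.0312] rms px 0.67
[[0.2, -0.1], [0.4, -0.6], [-0.2, 1.3], [0.7, 0.5], [0.4, -0.4], [0.7, -0.7], [0.3, 1.3], [0.7, 0.8], [-0.8, 0.2], [-1.2, 0.6], [0.2, 0.2], [-1.5, 0.3], [-0.1, -0.1], [-0.2, -0.4]]
top [ 0.5473 -0.0517  0.0591  0.0317] rms px 0.58
side [ 0.5454 -0.0539  0.0547  0.0319] rms px 0.46
```

View pics/caps.png

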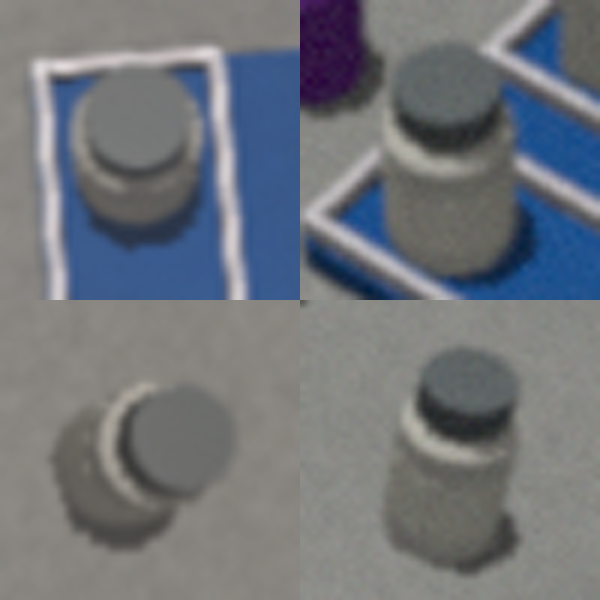

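Crops: top row old bottle, bottom row new. Cap-top centres are at about (284.2,182.2) and (263,197) for the old one, and (417.7,223.7) and (372.3,154) for the new one, in top/side pixels. Triangulating those.

Run:
```python
from h import *
from scipy.optimize import least_squares
f,g=np.load("frames.npy",allow_pickle=True)
p=np.load("shelf.npy")
for n,a,b,z in(("old",(284.2,182.2),(263,197),.11),("new",(417.7,223.7),(372.3,154),.09)):
    s=least_squares(lambda P:np.r_[proj(f,P)[0]-a,proj(g,P)[0]-b],[.5,0,.1])
    print(n,s.x.round(4),s.fun.round(2),"known z:",ray(f,a,z).round(4),ray(g,b,z).round(4))
    c=(ray(f,a,z)[0]+ray(g,b,z)[0])/2; d=c[:2]-p[:2]; y=p[2]; print(" xy",c.round(4)," in shelf",[round(np.cos(y)*d[0]+np.sin(y)*d[1],4),round(-np.sin(y)*d[0]+np.cos(y)*d[1],4)])
M=R.from_rotvec(get_obs()["tcp_rot"]).as_matrix(); print(M.round(3))
y=p[2]; W=lambda a,b:(p[0]+np.cos(y)*a-np.sin(y)*b,p[1]+np.sin(y)*a+np.cos(y)*b)
print("old goal",np.round(W(-.066,.06),4),"new goal",np.round(W(-.001,.06),4))
```

```text
old [0.6011 0.013  0.1096] [ 0.05  0.09 -0.1  -0.03] known z: [[0.6012 0.0131 0.11  ]] [[0.6006 0.0132 0.11  ]]
 xy [0.6009 0.0131 0.11  ]  in shelf [np.float64(0.0582), np.float64(0.0625)]
new [ 0.4989 -0.3051  0.0925] [-0.06 -0.1   0.13  0.02] known z: [[ 0.4989 -0.3061  0.09  ]] [[ 0.5004 -0.3076  0.09  ]]
 xy [ 0.4997 -0.3069  0.09  ]  in shelf [np.float64(-0.0619), np.float64(-0.2509)]
[[-0.     0.938  0.346]
 [ 0.     0.346 -0.938]
 [-1.    -0.    -0.   ]]
old goal [0.4771 0.0033] new goal [0.542  0.0071]
```

Two-view heights (0.1096 and 0.0925 m) match the text's. The plan is to grip each body with the jaws across the row, moving the old bottle first. This helper works out the moves.

```bash
cat > mv.py <<'E'
from h import *
import sys
x,y,z,yaw=map(float,sys.argv[1:5])   # goal TCP, yaw of tool y in world (deg)
o=get_obs(); M=R.from_rotvec(o["tcp_rot"]).as_matrix()
a=np.radians(yaw); G=np.array([[0,np.cos(a),np.sin(a)],[0,np.sin(a),-np.cos(a)],[-1,0,0]])
print("t",round(float(o["time_s"]),2),"pos",o["eef_pos"].round(4),"open",round(float(o["opening"]),4),"F",o["ft_force"].round(1),"yaw",np.degrees(np.arctan2(M[1,1],M[0,1])).round(2))
print("shift mm",(M.T@(np.array([x,y,z])-o["eef_pos"])*1e3).round(1),"turn",(np.degrees(R.from_matrix(M.T@G).as_rotvec())/5).round(2))
E
python3 mv.py .601 .012 .19 3.4
```

```text
t 0.9 pos [ 0.2246 -0.61    0.2313] open 0.0856 F [ 0.2  0.3 -1. ] yaw 20.21
shift mm [  41.3  568.2 -453.6] turn [ 3.36 -0.    0.  ]
```

Call:
send_rows([
  [1, [20, 50, -40], [0.3, 0, 0]],
  [1, [41, 568, -454], [3.36, 0, 0]],
  [1, [41, 568, -454], [3.36, 0, 0]],
  [1, [41, 568, -454], [3.36, 0, 0]],
  [1, [41, 568, -454], [3.36, 0, 0]],
  [1, [41, 568, -454], [3.36, 0, 0]],
  [1, [41, 568, -454], [3.36, 0, 0]],
  [1, [41, 568, -454], [3.36, 0, 0]],
  [1, [41, 568, -454], [3.36, 0, 0]],
  [1, [41, 568, -454], [3.36, 0, 0]],
  [1, [41, 568, -454], [3.36, 0, 0]],
  [1, [41, 568, -454], [3.36, 0, 0]],
])

```text
time_s: 2.4
eef_pos: [0.6017, 0.0148, 0.1904]
tcp_rot: [1.164, 1.237, -1.164]
ft_force: [-0.3, -0.1, 0.5]
opening: 0.0853
```

```bash
python3 mv.py .601 .012 .19 3.4
```

```text
t 2.4 pos [0.6017 0.0148 0.1904] open 0.0853 F [-0.3 -0.1  0.5] yaw 3.52
shift mm [ 0.4 -0.9  2.8] turn [ 0.02  0.   -0.  ]
```

Call:
send_rows([
  [1, [0, 0, 0], [0, 0, 0]],
  [1, [40, 0, 0], [0, 0, 0]],
  [1, [80, 0, 0], [0, 0, 0]],
  [1, [110, 0, 0], [0, 0, 0]],
  [1, [130, 0, 0], [0, 0, 0]],
  [1, [143, 0, 0], [0, 0, 0]],
  [1, [143, 0, 0], [0, 0, 0]],
  [1, [143, 0, 0], [0, 0, 0]],
])

```text
time_s: 3.4
eef_pos: [0.6017, 0.0121, 0.0486]
tcp_rot: [1.166, 1.235, -1.164]
ft_force: [-1.3, -0.8, 0.1]
opening: 0.0855
```

```bash
python3 mv.py .601 .012 .047 3.4
python3 - <<'E'
from h import *
for n in("side",):
    f=grab_frame(n); cv2.imwrite("pics/s1.png",cv2.resize(f["image"][100:300,160:400,::-1],None,fx=3,fy=3,interpolation=cv2.INTER_CUBIC))
E
```

```text
t 3.4 pos [0.6017 0.0121 0.0486] open 0.0855 F [-1.3 -0.8  0.1] yaw 3.41
shift mm [ 1.6 -0.7  0. ] turn [ 0.    0.01 -0.02]
```

View pics/s1.png

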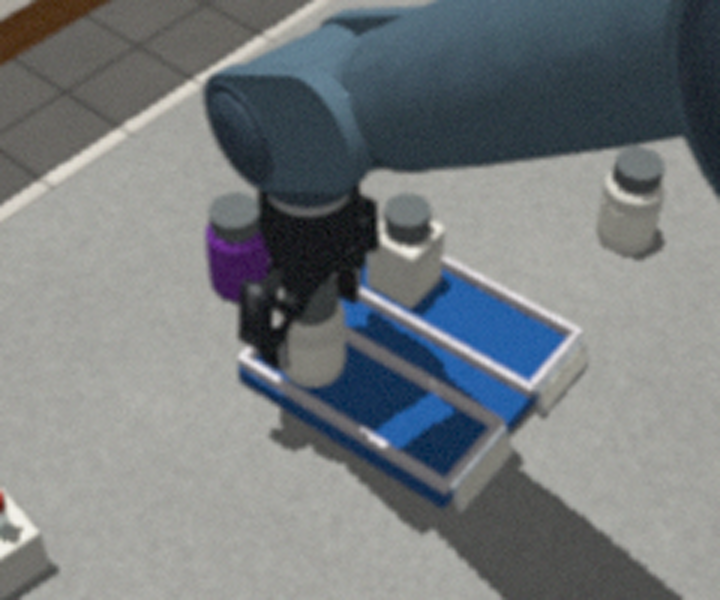

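The view shows the fingers straddling the old bottle, around (310,330) in the crop, with the square bottle at (408,250) untouched. Closing.

Call:
send_rows([
  [-1, [0, 0, 0], [0, 0, 0]],
  [-1, [0, 0, 0], [0, 0, 0]],
  [-1, [0, 0, 0], [0, 0, 0]],
  [-1, [0, 0, 0], [0, 0, 0]],
  [-1, [0, 0, 0], [0, 0, 0]],
  [-1, [0, 0, 0], [0, 0, 0]],
  [-1, [0, 0, 0], [0, 0, 0]],
  [-1, [0, 0, 0], [0, 0, 0]],
])

```text
time_s: 4.45
eef_pos: [0.6016, 0.0123, 0.0483]
tcp_rot: [1.166, 1.235, -1.164]
ft_force: [0.0, -0.5, 5.2]
opening: 0.0523
```

```bash
python3 mv.py .477 .0015 .057 3.4
```

```text
t 4.45 pos [0.6016 0.0123 0.0483] open 0.0523 F [ 0.  -0.5  5.2] yaw 3.42
shift mm [  -8.9 -125.     3.3] turn [ 0.    0.   -0.02]
```

Call:
send_rows([
  [-1, [-4, 0, 0], [0, 0, 0]],
  [-1, [-9, 0, 0], [0, 0, 0]],
  [-1, [-9, -15, 0], [0, 0, 0]],
  [-1, [-9, -40, 1], [0, 0, 0]],
  [-1, [-9, -65, 1], [0, 0, 0]],
  [-1, [-9, -90, 1.5], [0, 0, 0]],
  [-1, [-9, -112, 1.5], [0, 0, 0]],
  [-1, [-9, -124, 1.5], [0, 0, 0]],
  [-1, [-9, -124, 1.5], [0, 0, 0]],
  [-1, [-5, -124, 1.5], [0, 0, 0]],
  [-1, [-2, -124, 1.5], [0, 0, 0]],
  [-1, [-2, -124, 1.5], [0, 0, 0]],
])

```text
time_s: 5.95
eef_pos: [0.4771, 0.0035, 0.0488]
tcp_rot: [1.165, 1.238, -1.166]
ft_force: [-0.3, 0.6, -1.3]
opening: 0.052
```

```bash
python3 mv.py .477 .003 .047 3.4
python3 - <<'E'
from h import *
p=np.load("shelf.npy")
f=grab_frame("side"); cv2.imwrite("pics/s2.png",cv2.resize(f["image"][120:300,200:400,::-1],None,fx=4,fy=3.3,interpolation=cv2.INTER_CUBIC))
E
```

```text
t 5.95 pos [0.4771 0.0035 0.0488] open 0.052 F [-0.3  0.6 -1.3] yaw 3.42
shift mm [ 1.8 -0.1  0.5] turn [ 0.   -0.    0.01]
```

View pics/s2.png

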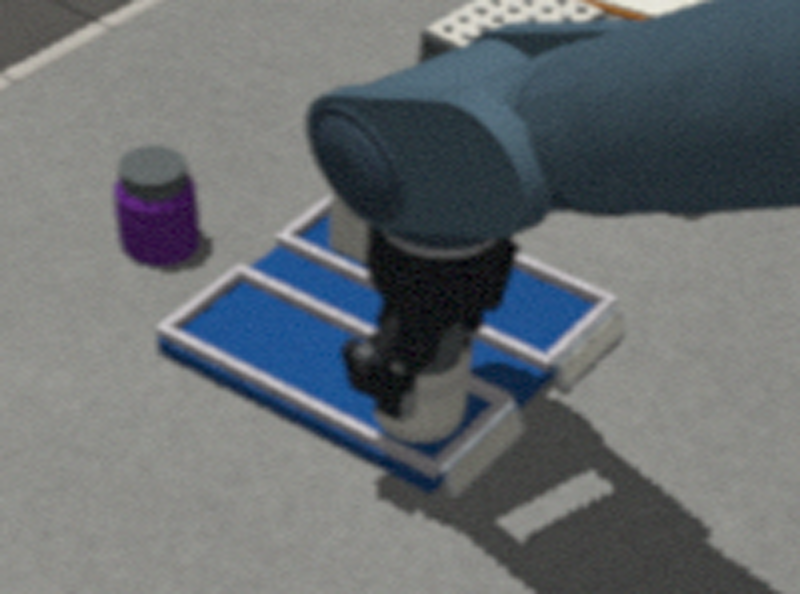

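The bottle is held upright at the front end of the left row. Next: lower the last millimetre or two, release, and rise.

Call:
send_rows([
  [-1, [1, 0, 0], [0, 0, 0]],
  [-1, [2, 0, 0], [0, 0, 0]],
  [-1, [2, 0, 0], [0, 0, 0]],
  [1, [2, 0, 0], [0, 0, 0]],
  [1, [2, 0, 0], [0, 0, 0]],
  [1, [2, 0, 0], [0, 0, 0]],
  [1, [2, 0, 0], [0, 0, 0]],
  [1, [2, 0, 0], [0, 0, 0]],
  [1, [-30, 0, 0], [0, 0, 0]],
  [1, [-70, 0, 0], [0, 0, 0]],
  [1, [-120, 0, 0], [0, 0, 0]],
  [1, [-140, 0, 0], [0, 0, 0]],
])

```text
time_s: 7.5
eef_pos: [0.4786, 0.0031, 0.1928]
tcp_rot: [1.167, 1.232, -1.162]
ft_force: [-0.1, -0.5, 0.9]
opening: 0.0854
```

```bash
python3 mv.py .4995 -.3065 .19 3.4
```

```text
t 7.5 pos [0.4786 0.0031 0.1928] open 0.0854 F [-0.1 -0.5  0.9] yaw 3.42
shift mm [  3.3   2.4 310.3] turn [ 0.    0.02 -0.06]
```

Call:
send_rows([
  [1, [0, 0, 20], [0, 0, 0]],
  [1, [0, 1, 70], [0, 0, 0]],
  [1, [0, 2, 130], [0, 0, 0]],
  [1, [0, 3, 190], [0, 0, 0]],
  [1, [0, 3, 240], [0, 0, 0]],
  [1, [0, 3, 285], [0, 0, 0]],
  [1, [0, 3, 310], [0, 0, 0]],
  [1, [0, 3, 310], [0, 0, 0]],
  [1, [0, 3, 310], [0, 0, 0]],
])

```text
time_s: 8.62
eef_pos: [0.4985, -0.3046, 0.189]
tcp_rot: [1.165, 1.238, -1.164]
ft_force: [0.0, -0.5, -0.4]
opening: 0.085
```

```bash
python3 mv.py .4995 -.3065 .028 3.4
python3 - <<'E'
from h import *
f=grab_frame("top"); g=grab_frame("side")
print(len(find_in("old_round_mid",f)))
for x in(f,g):
  for t in("old_round_mid","new_round_mid"):
    for d in find_in(t,x)[:4]: print(t,np.round(d["xyz"],3),round(d["conf"],2))
z=lambda i,u,v:cv2.resize(i["image"][v-30:v+30,u-30:u+30,::-1],(400,400),interpolation=cv2.INTER_CUBIC)
p=proj(f,[.4771,.0033,.08])[0].astype(int); q=proj(g,[.4771,.0033,.08])[0].astype(int); print(p,q)
cv2.imwrite("pics/s3.png",np.hstack([z(f,*p),z(g,*q)]))
E
```

```text
t 8.62 pos [ 0.4985 -0.3046  0.189 ] open 0.085 F [ 0.  -0.5 -0.4] yaw 3.47
shift mm [161.    1.    2.2] turn [ 0.01 -0.01  0.01]
1
old_round_mid [ 0.714 -0.029  0.082] 0.83
new_round_mid [ 0.495 -0.297  0.065] 0.79
new_round_mid [0.446 0.282 0.066] 0.18
old_round_mid [0.47  0.019 0.085] 0.79
old_round_mid [ 0.715 -0.016  0.061] 0.79
new_round_mid [ 0.488 -0.292  0.063] 0.76
[289 235] [305 229]
```

View pics/s3.png

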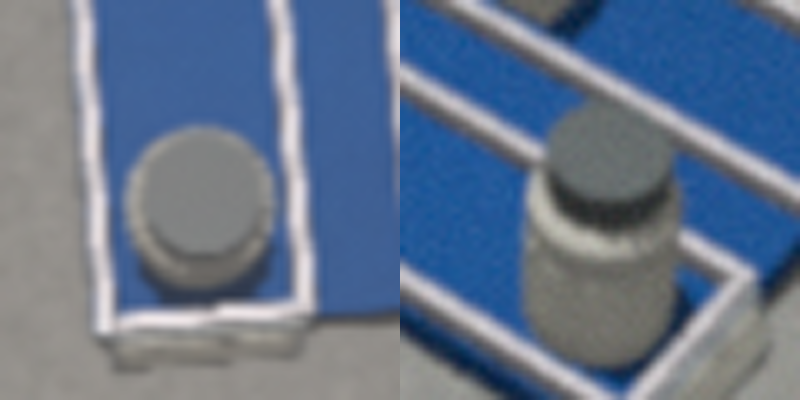

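The old bottle stands centred just behind the lip; its cap centre is at crop (200,198) in the top view and (211,150) in the side view. Now down onto the new bottle.

Call:
send_rows([
  [1, [20, 0, 0], [0, 0, 0]],
  [1, [60, 1, 0.5], [0, 0, 0]],
  [1, [100, 1, 0.5], [0, 0, 0]],
  [1, [130, 1, 0.5], [0, 0, 0]],
  [1, [150, 1, 0.5], [0, 0, 0]],
  [1, [160, 1, 0.5], [0, 0, 0]],
  [1, [160, 1, 0.5], [0, 0, 0]],
  [-1, [160, 1, 0.5], [0, 0, 0]],
  [-1, [160, 1, 0.5], [0, 0, 0]],
  [-1, [160, 1, 0.5], [0, 0, 0]],
  [-1, [160, 1, 0.5], [0, 0, 0]],
  [-1, [160, 1, 0.5], [0, 0, 0]],
])

```text
time_s: 10.48
eef_pos: [0.5006, -0.3073, 0.031]
tcp_rot: [1.165, 1.233, -1.165]
ft_force: [0.8, -0.3, 6.0]
opening: 0.0524
```

Call:
send_rows([
  [-1, [0, 0, 0], [0, 0, 0]],
  [-1, [0, 0, 0], [0, 0, 0]],
  [-1, [0, 0, 0], [0, 0, 0]],
])

```text
time_s: 10.85
eef_pos: [0.5007, -0.3073, 0.0311]
tcp_rot: [1.165, 1.233, -1.165]
ft_force: [0.4, -0.8, 5.4]
opening: 0.0526
```

```bash
python3 mv.py .542 .006 .17 3.4
python3 - <<'E'
from h import *
f,g=np.load("frames.npy",allow_pickle=True); p=np.load("shelf.npy")
for P in (ray(f,(288.5,234.2),.11)[0],ray(g,(306.15,221.),.11)[0]):
    d=P[:2]-p[:2]; y=p[2]; print(P.round(4),"shelf",np.round([np.cos(y)*d[0]+np.sin(y)*d[1],-np.sin(y)*d[0]+np.cos(y)*d[1]],4))
E
```

```text
t 10.85 pos [ 0.5007 -0.3073  0.0311] open 0.0526 F [ 0.4 -0.8  5.4] yaw 3.41
shift mm [-139.5   60.2 -310. ] turn [ 0.    0.03 -0.03]
[0.4773 0.0053 0.11  ] shelf [-0.0657  0.062 ]
[0.4785 0.0029 0.11  ] shelf [-0.0647  0.0596]
```

Old bottle is at shelf (-0.065, 0.061), as wanted. Lifting the new one and carrying it over the right row.

Call:
send_rows([
  [-1, [-10, 0, 0], [0, 0, 0]],
  [-1, [-35, 0, 0], [0, 0, 0]],
  [-1, [-70, 0, 0], [0, 0, 0]],
  [-1, [-105, 0, 0], [0, 0, 0]],
  [-1, [-130, 0, 0], [0, 0, 0]],
  [-1, [-140, 0, 0], [0, 0, 0]],
  [-1, [-140, 5, -20], [0, 0, 0]],
  [-1, [-140, 12, -60], [0, 0, 0]],
  [-1, [-140, 22, -105], [0, 0, 0]],
  [-1, [-140, 32, -155], [0, 0, 0]],
  [-1, [-140, 42, -205], [0, 0, 0]],
  [-1, [-140, 50, -250], [0, 0, 0]],
])

```text
time_s: 12.35
eef_pos: [0.5332, -0.0505, 0.1674]
tcp_rot: [1.164, 1.241, -1.166]
ft_force: [0.1, -0.1, -2.3]
opening: 0.0523
```

```bash
python3 mv.py .543 .006 .17 3.4
```

```text
t 12.35 pos [ 0.5332 -0.0505  0.1674] open 0.0523 F [ 0.1 -0.1 -2.3] yaw 3.47
shift mm [ -2.6  13.2 -55.8] turn [ 0.01 -0.02  0.04]
```

Call:
send_rows([
  [-1, [0, 5, -25], [0, 0, 0]],
  [-1, [0, 10, -50], [0, 0, 0]],
  [-1, [0, 12, -58], [0, 0, 0]],
  [-1, [0, 12, -58], [0, 0, 0]],
  [-1, [0, 12, -58], [0, 0, 0]],
])

```text
time_s: 12.98
eef_pos: [0.5428, 0.0043, 0.1689]
tcp_rot: [1.165, 1.237, -1.166]
ft_force: [-0.4, 0.0, -1.7]
opening: 0.0527
```

```bash
python3 mv.py .544 .0065 .051 3.4
```

```text
t 12.97 pos [0.5428 0.0043 0.1689] open 0.0527 F [-0.4  0.  -1.7] yaw 3.37
shift mm [117.9   1.4  -2.1] turn [-0.01  0.    0.01]
```

Call:
send_rows([
  [-1, [10, 1, -2], [0, 0, 0]],
  [-1, [35, 1, -2], [0, 0, 0]],
  [-1, [65, 1, -2], [0, 0, 0]],
  [-1, [90, 1, -2], [0, 0, 0]],
  [-1, [104, 1, -2], [0, 0, 0]],
  [-1, [110, 1, -2], [0, 0, 0]],
  [-1, [114, 1, -2], [0, 0, 0]],
  [-1, [117, 1, -2], [0, 0, 0]],
  [-1, [118, 1, -2], [0, 0, 0]],
  [-1, [118, 1, -2], [0, 0, 0]],
])

```text
time_s: 14.22
eef_pos: [0.5442, 0.0069, 0.0516]
tcp_rot: [1.165, 1.236, -1.165]
ft_force: [0.6, -0.1, -1.7]
opening: 0.0522
```

```bash
python3 mv.py .544 .0065 .051 3.4;  python3 - <<'E'
from h import *
f=grab_frame("side"); cv2.imwrite("pics/s4.png",cv2.resize(f["image"][150:290,220:380,::-1],(640,560),interpolation=cv2.INTER_CUBIC))
E
```

```text
t 14.22 pos [0.5442 0.0069 0.0516] open 0.0522 F [ 0.6 -0.1 -1.7] yaw 3.42
shift mm [ 0.6 -0.2  0.4] turn [ 0.    0.   -0.01]
```

View pics/s4.png

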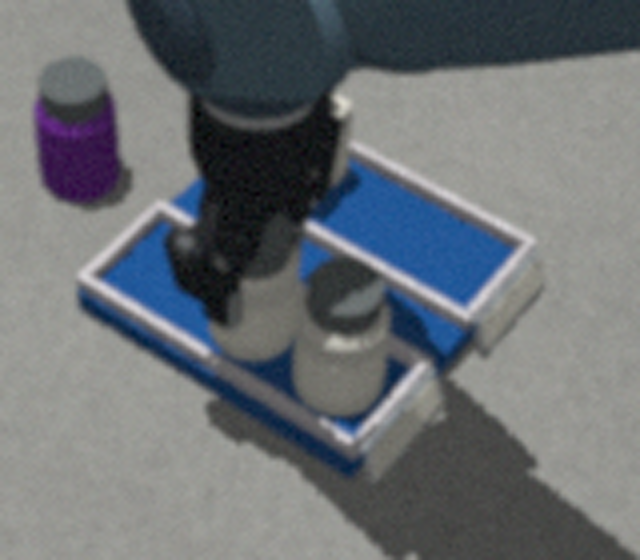

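The new bottle is behind the old one in the left row, still hanging slightly (Fz −1.7 N). Lower it until it touches.

Call:
send_rows([
  [-1, [1, 0, 0], [0, 0, 0]],
  [-1, [2, 0, 0], [0, 0, 0]],
  [-1, [2, 0, 0], [0, 0, 0]],
])

```text
time_s: 14.65
eef_pos: [0.5445, 0.0069, 0.0511]
tcp_rot: [1.165, 1.237, -1.165]
ft_force: [-6.1, 0.9, 10.7]
opening: 0.0525
```

Contact made (+10.7 N). Release and rise.

Call:
send_rows([
  [1, [-1, 0, 0], [0, 0, 0]],
  [1, [-1, 0, 0], [0, 0, 0]],
  [1, [-1, 0, 0], [0, 0, 0]],
  [1, [-1, 0, 0], [0, 0, 0]],
  [1, [-1, 0, 0], [0, 0, 0]],
  [1, [-1, 0, 0], [0, 0, 0]],
  [1, [-20, 0, 0], [0, 0, 0]],
  [1, [-60, 0, 0], [0, 0, 0]],
  [1, [-110, 0, 0], [0, 0, 0]],
  [1, [-150, 0, 0], [0, 0, 0]],
  [1, [-170, 0, 20], [0, 0, 0]],
  [1, [-180, 0, 70], [0, 0, 0]],
])

```text
time_s: 16.15
eef_pos: [0.549, -0.0626, 0.233]
tcp_rot: [1.164, 1.234, -1.16]
ft_force: [-0.1, 0.2, -1.3]
opening: 0.0855
```

Call:
send_rows([
  [1, [-10, 0, 50], [0, 0, 0]],
  [1, [-10, 0, 110], [0, 0, 0]],
  [1, [-10, 0, 170], [0, 0, 0]],
  [1, [-10, 0, 220], [0, 0, 0]],
  [1, [-10, 0, 240], [0, 0, 0]],
  [1, [-10, 0, 240], [0, 0, 0]],
  [1, [-10, 0, 240], [0, 0, 0]],
])

```text
time_s: 17.02
eef_pos: [0.5626, -0.3009, 0.2396]
tcp_rot: [1.165, 1.238, -1.164]
ft_force: [0.2, -0.1, -0.5]
opening: 0.0854
```

```bash
python3 mv.py .544 -.3 .24 3.4;  python3 - <<'E'
from h import *
f=grab_frame("top"); g=grab_frame("side")
np.save("end.npy",[f,g],allow_pickle=True)
A=f["image"][160:270,240:350,::-1]; B=g["image"][165:275,230:340,::-1]
cv2.imwrite("pics/s5.png",np.hstack([cv2.resize(i,(400,400),interpolation=cv2.INTER_CUBIC) for i in(A,B)]))
for x in(f,g):
  for t in("square_stock_mid","square_spare_mid","tip_box_mid","tube_rack_mid"):
    for d in find_in(t,x)[:2]: print(t,np.round(d["xyz"],3),round(d["conf"],2))
E
```

```text
t 17.02 pos [ 0.5626 -0.3009  0.2396] open 0.0854 F [ 0.2 -0.1 -0.5] yaw 3.5
shift mm [ -0.4 -18.5  -2. ] turn [ 0.02 -0.01 -0.  ]
square_stock_mid [ 0.595 -0.102  0.087] 0.87
square_spare_mid [0.448 0.283 0.065] 0.56
square_stock_mid [ 0.59  -0.091  0.085] 0.58
square_spare_mid [0.437 0.304 0.067] 0.81
tube_rack_mid [0.65  0.362 0.048] 0.7
```

View pics/s5.png

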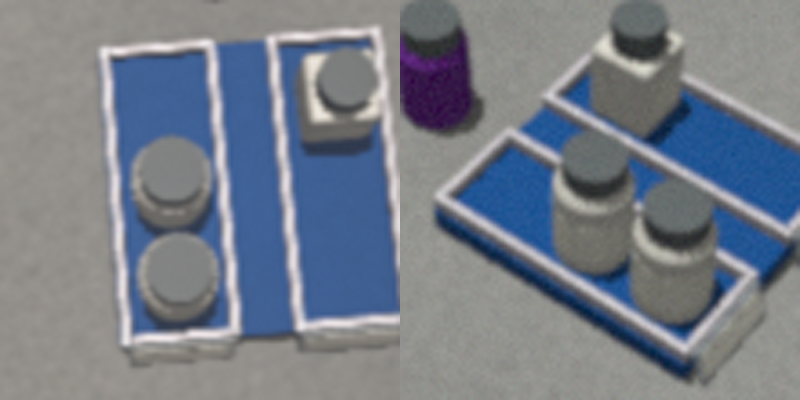

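Both bottles stand upright in the left row. Cap centres are at crop (172,171) and (179,269) in the top view, (195,160) and (279,208) in the side view. Checking in numbers.

Run:
```python
from h import *
f,g=np.load("end.npy",allow_pickle=True); p=np.load("shelf.npy"); y=p[2]
s=400/110
for x,o,N,O in((f,(240,160),(172,171),(179,269)),(g,(230,165),(195,160),(279,208))):
    r=[]
    for c in(N,O):
        P=ray(x,(np.array(c)+.5)/s-.5+o,.11)[0]; d=P[:2]-p[:2]; r.append(np.array([np.cos(y)*d[0]+np.sin(y)*d[1],-np.sin(y)*d[0]+np.cos(y)*d[1]]))
    print("new",r[0].round(4),"old",r[1].round(4),"dist",np.linalg.norm(r[0]-r[1]).round(4))
```

```text
new [-0.0008  0.0606] old [-0.0644  0.0611] dist 0.0636
new [-0.0017  0.062 ] old [-0.0665  0.0613] dist 0.0647
```

All values sit well inside the limits and the arm is clear, so I'm handing in.

```bash
python3 -c "
from cell import *
print(finish_job())"
```

```text
the job is handed in; nothing more can be done
None
```

I brought the older round bottle forward to the front lip of its row (the left one) and stood the new bottle from the bench right behind it. I handed the job in at about 17 s of the 54 s allowed; the hand-in reported no verdict.

| Last check (both cameras, shelf frame) | Measured | Allowed |
|---|---|---|
| Old bottle x | about −65 mm (roughly 8 mm from the lip) | −80 to −52 mm |
| Old bottle y | about +61 mm | 45 to 75 mm |
| New bottle x | about −1 mm | above −50 mm |
| New bottle y | about +61 mm | 45 to 75 mm |
| Distance between axes | about 64 mm (gap of about 10 mm) | 50 to 80 mm |

- **Bottles:** both look upright in the last picture, and the gripper was open and well clear of them. The new bottle touched down with about 11 N before I released it.
- **Bystanders:** the detector put the square stock and the spare within 2 mm of their starting places in the top view. The side view agreed for the spare. It gave no usable starting position for the square stock, because its first hit there was false.
- **Not fully confirmed:** the tube rack was found only in the side view, about 3 mm from its starting place. The tip box was not detected in the last pictures, probably hidden by the arm, though no move went near it.

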